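# Lever up the gauge-well cover

### The arm

A 6-joint arm with a two-finger parallel gripper is mounted at the origin on a cart in front of the work surface, level with it; the furniture and walls round the work are solid. World frame = base frame: x ahead of the robot, y to its left, z up, the work surface at z = 0. Lengths are in mm, angles in rad, forces in N, time in s.
With the tool pointing down it reaches from about 375 to 900 mm from the base axis. Payload 3.1 kg.
Tool frame: the origin (TCP) lies midway between the tips of the shut fingers; the grasp point (between the pads) lies 19 mm behind it; z points along the fingers, x is the direction in which the jaws open and shut, and the axes are right-handed (so a half turn about z gives the same grasp; the last joint's range is limited). The gripper opens to 85 mm and grips with 20 to 120 N. Pads are 22 mm wide; open, the fingers measure 114 mm over their backs; the gripper's body (76 mm by 85 mm) begins 54 mm behind the grasp point. The pads swing forward as they close: fully open they stand 13 mm farther back than shut.
Start: joints at [1.147, 0.527, 1.433, -0, 1.181, -0.178], TCP at [152.042, 606.201, 231.31] pointing down, gripper open.
Joint ranges: [-3.08, 3.08], [-0.75, 2.2], [0.22, 2.44], [-1.43, 4.57], [0, 2.65], [-2.85, 2.85]. Speed limits (rad/s): [2.79, 2.79, 3.14, 3.14, 3.14, 3.14].

### API

Orientations are given as a unit quaternion [x, y, z, w].
In Python, from cell import robot gives the robot as it stands. The module is installed in compiled form; this text tells all that it offers.
- The arm moves only by the tool send_rows, never from a script. Its argument "moves" is a list of rows, each an object with "delta_rot": the turn, a rotation vector about the tool's x, y, z in degrees, a list of three; "linear": the shift along the tool's x, y, z in cm, a list of three; "fingers": the opening in per cent of the stroke, from 0 (shut) to 100 (fully open). In form: [{"delta_rot": [ax, ay, az], "linear": [dx, dy, dz], "fingers": fingers}, ...]. A call has 1 to 20 rows; each row shifts and turns the commanded pose from where the row before left it, along the tool's axes as they then stand; what a row does not reach is not made up. A row lasts 1/8 s, in which the tool goes at most 62.5 mm and 10.7 degrees, less where a joint would pass 70% of its speed; a pose out of reach is approached as far as the arm can. A call is refused whole if a number of a shift passes 6.25 or a number of a turn 10.7, either way. A call with a gripper value outside its range is refused whole. The fingers move at their own pace and stop on an object; the grip force is fixed at half the most. Time passes only in rows, so rows that do not move let the fingers close. It gives the time, the measured TCP pose, the force and the opening at its end, in the units of the state.
- robot.get_obs(): the state, without advancing time (a new reading comes with each control period).
- robot.camera(name): name is "side" or "top"; returns a dict with "pixels" (420x560x3 uint8, red, green, blue), "fx", "fy", "cx", "cy" (pixels), "origin" and "attitude" of the camera in the world. Camera axes: x right, y up, looking along -z (the intrinsics and any distortion apply to the point x, -y, -z); pixel columns grow to the right and rows downward; lengths in mm; the calibration is good to about 2 mm. A picture is of the moment at which its call begins. There is no depth.
- robot.sign_off(): hands the job in, once; it reports no verdict.
Trained networks look in the newest picture that a camera, given by its name, has taken for a name from the list of things; names that differ only in an ending like _2 or _b are one class to them, and where a whole thing is asked for, a point or a joint stands for the part that bears it (a point fixed in the world has none). Each returns a list of dicts, best first, with "confidence" (0 to 1); they miss things now and then, are a little off and sometimes report something else, mostly with a low value. They report only what shows in the picture. A call takes as long as a camera call.
- robot.look_for(camera, query): "position" ([row, column] in pixels, amid what is visible of it).
The state is a dict: "time_s": time; "qpos": joint angles; "joint_velocities": joint speeds; "tau": joint torques, N m; "eef_pos": TCP position; "tool_rot": TCP orientation; "ft_force": force on the tool from outside, world axes, zero at the start; "torque": the same for the moment, N m; "opening": finger opening in mm.
Only numpy, scipy, OpenCV 4.12 (cv2) and the standard library are available. Lean on these libraries where they do the work, as an engineer would, in place of code of your own. Each camera call takes 0.05 s, during which the arm holds its last target.

### The job

Unlock and open the small gauge well for a colleague: with closed fingertips push the hold-down bolt by its upright peg fully off the heavy steel cover, then press the long end of the resting lever all the way down so that its short end raises the cover. The program finishes while holding the lever down. Do not touch the cover, do not lift the lever out of its saddle, and leave the other things on the desk where they are.

Things in the scene. Friction and masses are not known exactly. Their poses are not given: they have to be found in the camera images.
- gauge_well: the fixed grey gauge well, bolted to the desk. Origin: on the desk, z = 0, axes level; its own +x points from the lever towards the cover's hinge, +y towards the bolt. In its frame (mm): cover closed x 0..122, y -42..42, top at z 58; lever pivot x -55, y 0, z 58; saddle cheeks x -71..-39, y -23..23, up to z 70; bolt bracket x 35..65, y 51..77, up to z 66; rubber stop under the long lever arm at x -192, y 0, top at z 21; a base plate 8 mm thick under it all
- cover: the heavy plain steel cover plate of the well, 122 x 84 x 14 mm, about 2 kg (1.4 to 2.6 kg), on a hinge at its +x edge. Origin on the hinge axis (well frame x 126, y 0, z 47 mm); its z axis is vertical when shut and leans by the opening angle when open (the lever fully down opens it about 0.30 rad); it falls shut when not held up
- cover_edge (a point): middle of the cover's free edge, on its top face, above the short end of the lever; 58 mm above the desk when shut, about 96 mm with the lever fully down
- bolt (a joint): hold-down bolt, a dark flat slide: 0 = over the cover (locks it), 0.032 m = fully off the cover; grows towards the well's +y, away from the cover. Stiff friction about 2 N, stays where it is left. It starts between 0 and 0.006
- bolt_peg (a point): centre of the top of the round upright steel peg on the bolt (peg 14 mm across, 30 mm tall, top about 95 mm above the desk, its foot at about 65 mm); moves with the bolt
- lever: the loose aluminium lever, 230 mm long, its cross pin lying in the open notches of the saddle. Origin on the pin (58 mm above the desk); its axes are the well's when at rest. The short arm (66 mm) ends under the cover's free edge, the long arm (155 mm) points to -x and stands up at a slope of 0.30 rad. Pressing the long end down takes about 3 to 7 N and turns it about 0.5 rad to the rubber stop
- lever_pad (a point): centre of the top face of the flat pad (42 x 38 mm, 10 mm thick) at the long end of the lever; about 106 mm above the desk at rest, about 31 mm with the lever fully down on its stop; 139 mm in front of the pivot pin horizontally when at rest
- vee_block: bystander: ground steel vee block, 38 x 62 x 42 mm, origin at the centre of its underside; leave it
- micrometer: bystander: micrometer lying flat, 59 x 134 x 17 mm, origin at the centre of its underside; leave it

How it is judged:
By the outcome, as a careful person would: the job done as asked, in the order asked, and still so for the second after the job is handed in, while the arm keeps its last pose, push and grip.
It also fails if it takes over 48 s, if anything falls off the work surface, if the arm or the gripper's body presses on something with over 40 N, if the wrist force passes 120 N, or if a joint passes its speed limit or range.

## Working session

There is one attempt and no reset: what is moved stays moved. The work goes in short steps, Python scripts to look and compute and a tool call to move; the robot and the scene stay as the last step left them, time stands still between calls to the robot, and variables do not carry over. Pictures are saved under pics/ and viewed, and the job is handed in when it is done.

Besides the shell and the picture viewer there is one more tool, called by a JSON object that holds its "method" and its "body". send_rows: Moves the arm, as the interface text tells. Its arguments: {"type":"object","properties":{"moves":{"type":"array"}},"required":["moves"]}

```bash
mkdir -p pics; python3 - <<'E'
from cell import robot
import cv2
o=robot.get_obs()
for k,v in o.items(): print(k,v)
for n in("side","top"):
    c=robot.camera(n); cv2.imwrite(f"pics/{n}0.png",c["pixels"][:,:,::-1])
    print(n,{k:v for k,v in c.items() if k!="pixels"})
    for q in("gauge_well","cover","cover_edge","bolt","bolt_peg","lever","lever_pad","vee_block","micrometer"):
        print(q,robot.look_for(n,q)[:2])
E
```

```text
time_s 0.0
qpos [ 1.14654667e+00  5.28483247e-01  1.43393575e+00 -1.35762285e-06
  1.18140194e+00 -1.78508172e-01]
joint_velocities [ 0.00060049 -0.00066371 -0.00062359  0.0005694   0.00011072  0.0009565 ]
tau [-3.38779125e-05 -4.42358565e+01 -1.78020555e+01 -3.44304844e-04
  8.51510471e-03 -2.14511510e-05]
eef_pos [151.71625818 605.54777559 230.31249785]
tool_rot [ 7.88439457e-01  6.15111356e-01 -9.85870453e-04  5.19011032e-04]
ft_force [ 0.18773809  0.207875   -0.15637006]
torque [-0.05738513  0.03330657 -0.02052746]
opening 85.03622891421284
side {'fx': 540.5196737607865, 'fy': 540.5196737607865, 'cx': 277.4852322010514, 'cy': 218.03110454216974, 'origin': array([369.38987905, 682.13222078, 846.52189438]), 'attitude': array([-0.05080053,  0.43717312,  0.89350684, -0.08913186])}
gauge_well [{'position': [325.0, 273.9], 'confidence': 0.89}]
cover [{'position': [320.2, 258.6], 'confidence': 0.81}]
cover_edge [{'position': [320.3, 257.0], 'confidence': 0.67}, {'position': [249.3, 234.1], 'confidence': 0.21}]
bolt [{'position': [250.0, 233.4], 'confidence': 0.57}, {'position': [315.5, 
[... 509 characters left out ...]
, 'cy': 205.81369190103607, 'origin': array([ 495.11150953, -211.2662111 , 1188.48283279]), 'attitude': array([-0.02524467,  0.03439341,  0.715427  , -0.69738369])}
gauge_well [{'position': [228.4, 190.8], 'confidence': 0.82}]
cover [{'position': [220.7, 182.4], 'confidence': 0.77}]
cover_edge [{'position': [222.4, 178.7], 'confidence': 0.97}]
bolt [{'position': [242.3, 177.4], 'confidence': 0.48}]
bolt_peg [{'position': [244.3, 175.6], 'confidence': 0.51}]
lever [{'position': [242.9, 250.5], 'confidence': 0.66}]
lever_pad [{'position': [242.3, 254.5], 'confidence': 0.7}]
vee_block [{'position': [207.1, 365.4], 'confidence': 0.6}]
micrometer [{'position': [170.4, 277.6], 'confidence': 0.66}]
```

View pics/side0.png

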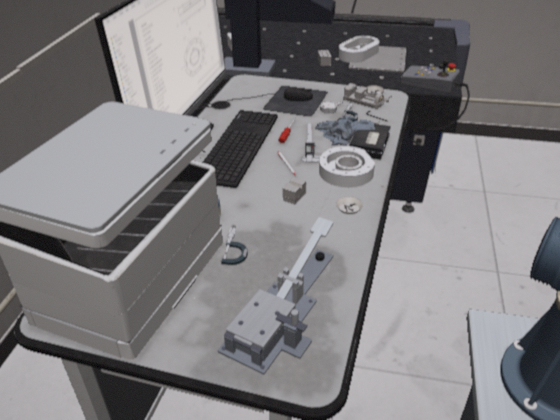

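View pics/top0.png

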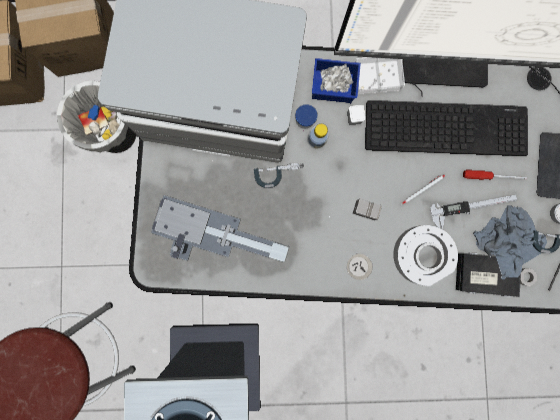

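```bash
python3 - <<'E'
import cv2
a=cv2.imread("pics/side0.png")[170:410,170:400]; cv2.imwrite("pics/side0z.png",cv2.resize(a,None,fx=2.5,fy=2.5,interpolation=cv2.INTER_CUBIC))
a=cv2.imread("pics/top0.png")[160:320,120:320]; cv2.imwrite("pics/top0z.png",cv2.resize(a,None,fx=3.7,fy=3.7,interpolation=cv2.INTER_CUBIC))
E
```

```text
(no output)
```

View pics/side0z.png

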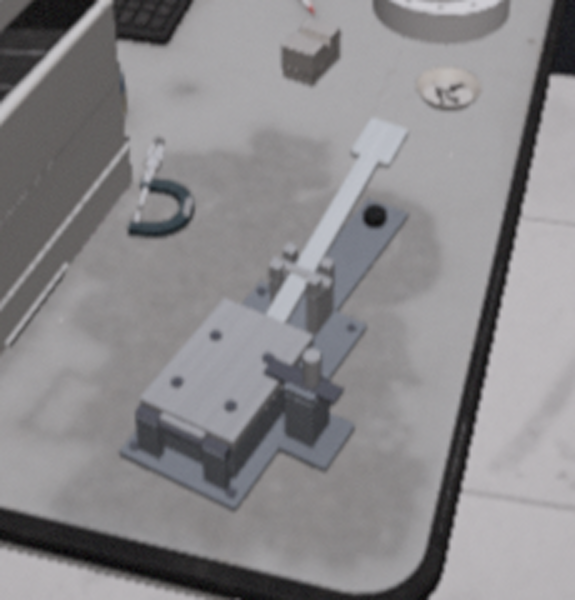

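View pics/top0z.png

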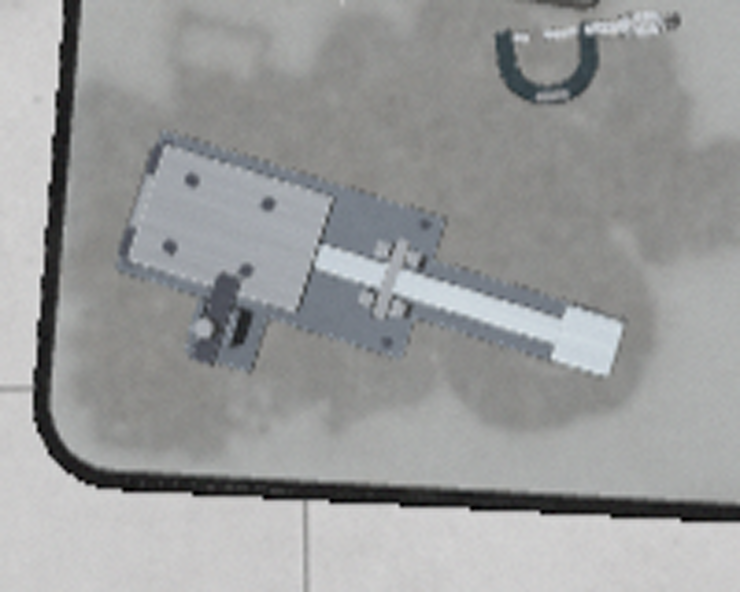

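The side view shows the lever pad near zoom (381,142), the peg top at (312,356) and the cover's four corners. The top view shows the pad at (589,341), the peg at (205,327) and the cover's corners. Next I fit the well's pose to these points.

```bash
cat > h.py <<'E'
import numpy as np
from scipy.spatial.transform import Rotation as R
from scipy.optimize import least_squares
CAM={"side":(540.5197,277.4852,218.0311,[369.38987905,682.13222078,846.52189438],[-0.05080053,0.43717312,0.89350684,-0.08913186]),
"top":(445.82217,269.44475,205.81369,[495.11150953,-211.2662111,1188.48283279],[-0.02524467,0.03439341,0.715427,-0.69738369])}
def proj(cam,p):
    f,cx,cy,o,q=CAM[cam]; c=R.from_quat(q).inv().apply(np.atleast_2d(p)-np.array(o))
    return np.c_[cx+f*c[:,0]/-c[:,2], cy-f*c[:,1]/-c[:,2]]   # col,row
def w2(P,pose):
    x,y,th=pose; P=np.atleast_2d(P).astype(float); c,s=np.cos(th),np.sin(th)
    return np.c_[x+c*P[:,0]-s*P[:,1], y+s*P[:,0]+c*P[:,1], P[:,2]]
def tri(obs):
    # obs: list (cam,(col,row))
    return least_squares(lambda p:np.concatenate([proj(c,p)[0]-np.array(u) for c,u in obs]),[400,0,50.])
E
python3 - <<'E'
from h import *
zt=lambda c,r:((c+.5)/3.7-.5+120,(r+.5)/3.7-.5+160)
zs=lambda c,r:((c+.5)/2.5-.5+170,(r+.5)/2.5-.5+170)
T={"peg":zt(205,327),"pad":zt(589,341),"c00":zt(333,197),"c01":zt(301,312),"c10":zt(165,141),"c11":zt(128,262)}
S={"peg":zs(312,356),"pad":zs(381,142),"c00":zs(232,298),"c01":zs(317,345),"c10":zs(136,407),"c11":zs(232,443)}
for k in T:
    s=tri([("top",T[k]),("side",S[k])]); print(k,s.x.round(1),s.fun.round(2))
W=lambda b:{"peg":[50,64+b,95],"pad":[-55-139,0,106],"c00":[0,-42,58],"c01":[0,42,58],"c10":[122,-42,58],"c11":[122,42,58]}
def f(v,full=False):
    r=[]
    for k in T:
        P=w2(W(0)[k],v[:3])[0]
        if k=="peg":P=w2([v[3],v[4],95],v[:3])[0]
        r+=[proj("top",P)[0]-T[k],proj("side",P)[0]-S[k]]
    return np.concatenate(r)
s=least_squares(f,[500,0,1.5,50,60],x_scale=[10,10,.1,10,10]);print(s.x.round(3),s.fun.reshape(-1,4).round(1))
E
```

```text
peg [488.6   6.   93.4] [ 0.11  0.6  -0.46 -0.02]
pad [ 473.  -246.6  100.6] [ 0.08  0.53 -0.49 -0.01]
c00 [571.8 -75.7  57.3] [ 0.36  1.81 -1.48 -0.12]
c01 [495.5 -50.5  43.9] [ 0.2   1.14 -0.91 -0.04]
c10 [617.4  41.6  47.9] [ 0.12  0.56 -0.42 -0.05]
c11 [535.8  66.2  55. ] [-0.02 -0.11  0.08  0.01]
[534.822 -60.066   1.241  48.029  65.491] [[-0.3  0.7 -0.5 -0.4]
 [-1.1  1.1 -0.1 -1. ]
 [-0.5  0.7 -3.1  0.1]
 [-2.2  1.3 -1.  -3.4]
 [-0.8  1.5  0.9 -3.3]
 [-1.4  0.3  0.3  0.2]]
```

```bash
cat > ov.py <<'E'
import cv2
from h import *
def overlay(src,cam,pose,peg,crop,s,out,lev=0.3):
    r0,r1,c0,c1=crop
    a=cv2.resize(cv2.imread(src)[r0:r1,c0:c1],None,fx=s,fy=s,interpolation=cv2.INTER_CUBIC)
    def L(P,col):
        u=proj(cam,w2(P,pose)); u=((u-[c0,r0]+.5)*s-.5).round().astype(int)
        cv2.polylines(a,[u.reshape(-1,1,2)],True,col,1)
    B=lambda x0,x1,y0,y1,z:[[x0,y0,z],[x1,y0,z],[x1,y1,z],[x0,y1,z]]
    L(B(0,122,-42,42,58),(0,0,255)); L(B(-71,-39,-23,23,70),(0,255,0)); L(B(35,65,51,77,66),(255,0,0))
    L([[peg[0]+7*np.cos(t),peg[1]+7*np.sin(t),95] for t in np.linspace(0,6.28,16)],(0,255,255))
    L(B(-194-20,-194+20,-19,19,106),(255,0,255))
    cv2.imwrite(out,a)
E
python3 - <<'E'
from ov import *
p=(534.8,-60.1,1.241);g=(48,65.5)
overlay("pics/side0.png","side",p,g,(200,380,200,360),3.3,"pics/os.png")
overlay("pics/top0.png","top",p,g,(185,275,145,300),5,"pics/ot.png")
E
```

```text
(no output)
```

View pics/os.png

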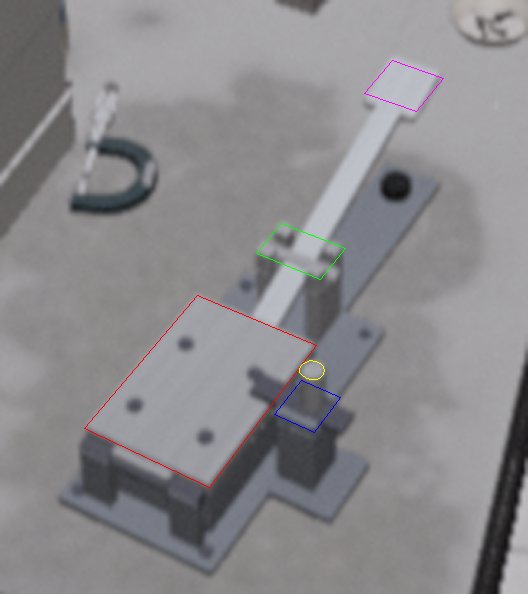

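View pics/ot.png

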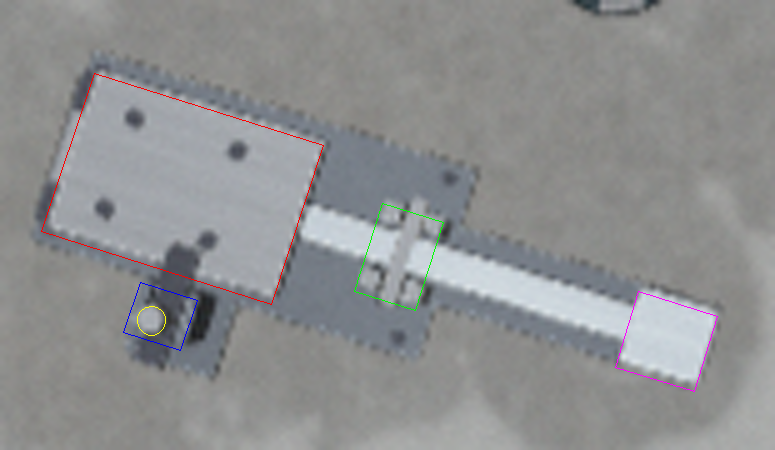

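The overlay fits to about 1 px. The well is at about (535, -60) with yaw 71°, and the peg is at well (48, 65.5). I'll align the tool, close the fingers and travel high.

{"method": "send_rows", "body": {"moves": [{"delta_rot": [0, 0, 4.8], "linear": [0, 0, 0], "fingers": 0}, {"delta_rot": [0, 0, 0], "linear": [-2.5, 3.0, 0], "fingers": 0}, {"delta_rot": [0, 0, 0], "linear": [-2.5, 3.0, 0], "fingers": 0}, {"delta_rot": [0, 0, 0], "linear": [-2.5, 3.0, 0], "fingers": 0}, {"delta_rot": [0, 0, 0], "linear": [-2.5, 3.0, 0], "fingers": 0}, {"delta_rot": [0, 0, 0], "linear": [-2.5, 3.0, 0], "fingers": 0}, {"delta_rot": [0, 0, 0], "linear": [-2.5, 3.0, 0], "fingers": 0}, {"delta_rot": [0, 0, 0], "linear": [-2.5, 3.0, 0], "fingers": 0}, {"delta_rot": [0, 0, 0], "linear": [-2.5, 3.0, 0], "fingers": 0}, {"delta_rot": [0, 0, 0], "linear": [-2.5, 3.0, 0], "fingers": 0}, {"delta_rot": [0, 0, 0], "linear": [-2.5, 3.0, 0], "fingers": 0}, {"delta_rot": [0, 0, 0], "linear": [-2.5, 3.0, 0], "fingers": 0}, {"delta_rot": [0, 0, 0], "linear": [-2.5, 3.0, 0], "fingers": 0}, {"delta_rot": [0, 0, 0], "linear": [-2.5, 3.0, 0], "fingers": 0}, {"delta_rot": [0, 0, 0], "linear": [-2.5, 3.0, 0], "fingers": 0}, {"delta_rot": [0, 0, 0], "linear": [-2.5, 3.0, 0], "fingers": 0}, {"delta_rot": [0, 0, 0], "linear": [-2.5, 3.0, 0], "fingers": 0}, {"delta_rot": [0, 0, 0], "linear": [-2.5, 3.0, 0], "fingers": 0}, {"delta_rot": [0, 0, 0], "linear": [-2.5, 3.0, 0], "fingers": 0}]}}

```text
time_s: 3.38
eef_pos: [518.1, 4.4, 231.5]
tool_rot: [0.814, 0.581, 0.0, 0.0]
ft_force: [0.0, 0.5, 0.4]
opening: -0.2
```

```bash
cat > st.py <<'E'
from cell import robot
from h import *
import cv2,sys
P=(534.8,-60.1,1.241)
def st():
    o=robot.get_obs(); e=o["eef_pos"]; c,s=np.cos(P[2]),np.sin(P[2])
    d=e[:2]-np.array(P[:2]); r=R.from_quat(o["tool_rot"]).as_matrix()
    print("t",round(o["time_s"],2),"tcp",e.round(1),"well",[round(c*d[0]+s*d[1],1),round(-s*d[0]+c*d[1],1)],"F",o["ft_force"].round(1),"Fwell",[round(c*o["ft_force"][0]+s*o["ft_force"][1],1),round(-s*o["ft_force"][0]+c*o["ft_force"][1],1)],"op",round(o["opening"],1))
    print("tool x",r[:,0].round(3),"z",r[:,2].round(3),"q",o["qpos"].round(2))
def pic(cam,name,crop,s):
    r0,r1,c0,c1=crop; im=robot.camera(cam)["pixels"][:,:,::-1][r0:r1,c0:c1]
    cv2.imwrite(name,cv2.resize(im,None,fx=s,fy=s,interpolation=cv2.INTER_CUBIC))
E
python3 -c "
from st import *
st()"
```

```text
t 3.38 tcp [518.1   4.4 231.5] well [np.float64(55.6), np.float64(36.7)] F [0.  0.5 0.4] Fwell [np.float64(0.4), np.float64(0.1)] op -0.2
tool x [0.324 0.946 0.   ] z [ 0.001  0.    -1.   ] q [-0.21  0.38  1.7   0.    1.06 -1.45]
```

{"method": "send_rows", "body": {"moves": [{"delta_rot": [0, 0, 0], "linear": [-0.8, 0.2, 3.0], "fingers": 0}, {"delta_rot": [0, 0, 0], "linear": [0, 0, 3.0], "fingers": 0}, {"delta_rot": [0, 0, 0], "linear": [0, 0, 3.0], "fingers": 0}, {"delta_rot": [0, 0, 0], "linear": [0, 0, 2.0], "fingers": 0}, {"delta_rot": [0, 0, 0], "linear": [0, 0, 1.0], "fingers": 0}, {"delta_rot": [0, 0, 0], "linear": [0, 0, 0], "fingers": 0}]}}

```text
time_s: 4.12
eef_pos: [516.6, -2.5, 111.0]
tool_rot: [0.814, 0.582, -0.0, -0.0]
ft_force: [0.1, -0.5, 0.5]
opening: 0.4
```

```bash
python3 -c "
from st import *
st()
pic('side','pics/s1.png',(200,380,200,360),3.3)
pic('top','pics/t1.png',(185,275,145,300),5)"
```

```text
t 4.12 tcp [516.6  -2.5 111. ] well [np.float64(48.5), np.float64(35.9)] F [ 0.1 -0.5  0.5] Fwell [np.float64(-0.4), np.float64(-0.3)] op 0.4
tool x [ 0.324  0.946 -0.   ] z [-0.001  0.    -1.   ] q [-0.22  0.57  1.81  0.    0.76 -1.46]
```

View pics/s1.png

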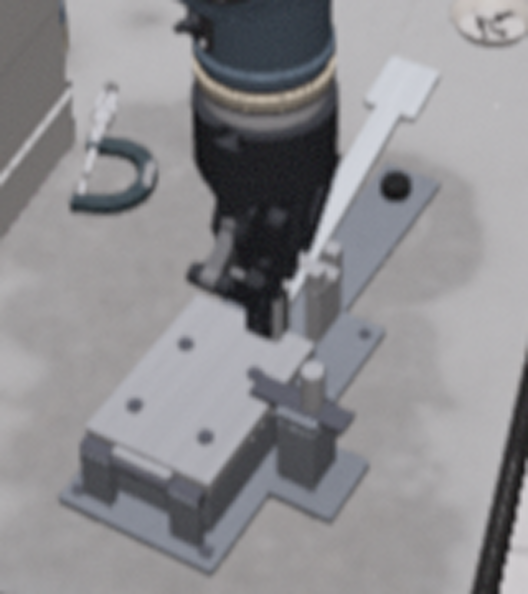

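View pics/t1.png

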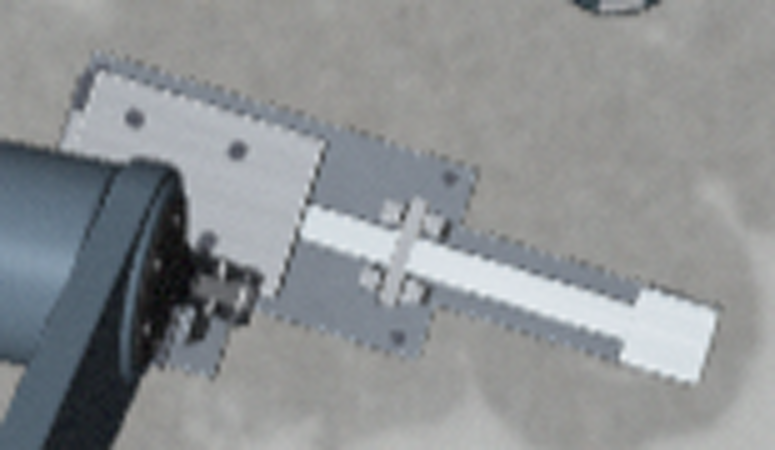

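```bash
python3 -c "
from h import *
for z in(111,200):
  p=[516.6,-2.5,z]
  print((proj('side',p)-[200,200])*3.3,(proj('top',p)-[145,185])*5)"
```

```text
[[264.2231546  330.07268808]] [[160.77329901 259.47313598]]
[[262.56429019 213.4838056 ]] [[121.56815867 256.45620166]]
```

The side view shows the fingertips at zoom (268,333), where the TCP projects to (264,330). The tip is over the cover with the peg in front of it at (313,372). Next I descend beside the peg and begin the push.

{"method": "send_rows", "body": {"moves": [{"delta_rot": [0, 0, 0], "linear": [0, 0, 1.3], "fingers": 0}, {"delta_rot": [0, 0, 0], "linear": [0, 0, 1.0], "fingers": 0}, {"delta_rot": [0, 0, 0], "linear": [0, 0, 1.0], "fingers": 0}, {"delta_rot": [0, 0, 0], "linear": [0, 0, 0], "fingers": 0}]}}

```text
time_s: 4.72
eef_pos: [515.9, -2.4, 77.2]
tool_rot: [0.814, 0.582, -0.001, -0.001]
ft_force: [-0.3, 0.8, 0.6]
opening: 0.4
```

{"method": "send_rows", "body": {"moves": [{"delta_rot": [0, 0, 0], "linear": [0, -0.4, 0], "fingers": 0}, {"delta_rot": [0, 0, 0], "linear": [0, -0.4, 0], "fingers": 0}, {"delta_rot": [0, 0, 0], "linear": [0, -0.4, 0], "fingers": 0}, {"delta_rot": [0, 0, 0], "linear": [0, -0.4, 0], "fingers": 0}]}}

```text
time_s: 5.22
eef_pos: [502.5, 2.3, 78.7]
tool_rot: [0.813, 0.582, 0.001, 0.001]
ft_force: [2.2, -1.4, -1.3]
opening: -0.3
```

```bash
python3 -c "
from st import *
st()
pic('side','pics/s2.png',(200,380,200,360),3.3)"
```

```text
t 5.22 tcp [502.5   2.3  78.7] well [np.float64(48.6), np.float64(50.8)] F [ 2.2 -1.4 -1.3] Fwell [np.float64(-0.6), np.float64(-2.5)] op -0.3
tool x [0.324 0.946 0.   ] z [ 0.003 -0.001 -1.   ] q [-0.22  0.61  1.87 -0.    0.66 -1.46]
```

View pics/s2.png

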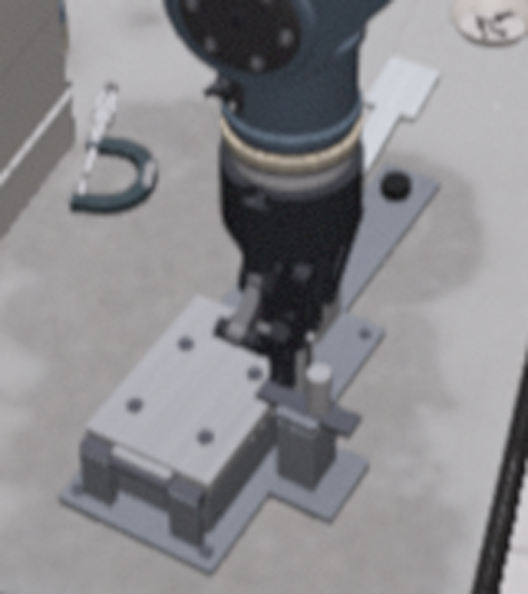

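Contact is made at about 2.5 N. The peg has moved from (312,371) to (319,374) in the zoom. I'll keep pushing.

{"method": "send_rows", "body": {"moves": [{"delta_rot": [0, 0, 0], "linear": [0, -0.4, 0], "fingers": 0}, {"delta_rot": [0, 0, 0], "linear": [0, -0.4, 0], "fingers": 0}, {"delta_rot": [0, 0, 0], "linear": [0, -0.4, 0], "fingers": 0}, {"delta_rot": [0, 0, 0], "linear": [0, -0.4, 0], "fingers": 0}, {"delta_rot": [0, 0, 0], "linear": [0, -0.4, 0], "fingers": 0}]}}

```text
time_s: 5.9
eef_pos: [482.4, 9.2, 78.4]
tool_rot: [0.814, 0.582, 0.0, 0.0]
ft_force: [2.1, -1.0, 2.2]
opening: -0.1
```

{"method": "send_rows", "body": {"moves": [{"delta_rot": [0, 0, 0], "linear": [0, -0.2, 0], "fingers": 0}, {"delta_rot": [0, 0, 0], "linear": [0, -0.2, 0], "fingers": 0}, {"delta_rot": [0, 0, 0], "linear": [0, 0, 0], "fingers": 0}]}}

```text
time_s: 6.28
eef_pos: [481.4, 9.6, 78.5]
tool_rot: [0.814, 0.582, 0.002, 0.002]
ft_force: [4.9, -3.0, -1.5]
opening: -0.2
```

```bash
python3 -c "
from st import *
st()"
```

```text
t 6.28 tcp [481.4   9.6  78.5] well [np.float64(48.6), np.float64(73.1)] F [ 4.9 -3.  -1.5] Fwell [np.float64(-1.3), np.float64(-5.6)] op -0.2
tool x [0.324 0.946 0.   ] z [ 0.006 -0.001 -1.   ] q [-0.21  0.6   1.92 -0.    0.62 -1.45]
```

{"method": "send_rows", "body": {"moves": [{"delta_rot": [0, 0, 0], "linear": [0, -0.2, 0], "fingers": 0}, {"delta_rot": [0, 0, 0], "linear": [0, -0.2, 0], "fingers": 0}, {"delta_rot": [0, 0, 0], "linear": [0, 0, 0], "fingers": 0}]}}

```text
time_s: 6.65
eef_pos: [481.3, 9.6, 78.8]
tool_rot: [0.813, 0.582, 0.004, 0.005]
ft_force: [9.8, -5.3, -5.7]
opening: -0.0
```

```bash
python3 -c "
from st import *
st()
pic('side','pics/s3.png',(200,380,200,360),3.3)"
```

```text
t 6.65 tcp [481.3   9.6  78.8] well [np.float64(48.6), np.float64(73.2)] F [ 9.8 -5.3 -5.7] Fwell [np.float64(-1.8), np.float64(-11.0)] op -0.0
tool x [0.324 0.946 0.001] z [ 0.013 -0.004 -1.   ] q [-0.21  0.6   1.93 -0.    0.61 -1.45]
```

View pics/s3.png

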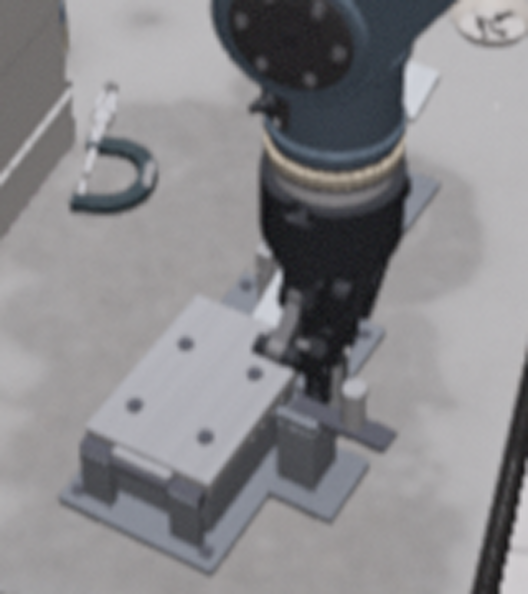

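The push has stopped hard: 4 mm more command gave 0.1 mm of motion, and the force rose to 11 N. The peg top is at zoom (354,388). I'll check its travel against 32 mm.

```bash
python3 -c "
from h import *
P=(534.8,-60.1,1.241)
for y in(65.5,68,86,90,94,96,98): print(y,((proj('side',w2([48,y,95],P))-[200,200]+.5)*3.3)[0].round(1), ((proj('side',w2([48,y,95],P))))[0].round(1))
from cell import robot
print(robot.look_for('side','bolt_peg')[:2])"
```

```text
65.5 [312.2 370.2] [294.1 311.7]
68 [316.1 371.9] [295.3 312.2]
86 [344.3 384. ] [303.8 315.9]
90 [350.6 386.7] [305.7 316.7]
94 [357.  389.4] [307.7 317.5]
96 [360.1 390.8] [308.6 317.9]
98 [363.3 392.1] [309.6 318.3]
[{'position': [327.5, 308.1], 'confidence': 0.64}]
```

Peg travel is about 27 mm. With a start offset of up to 6 mm, that agrees with the 32 mm end stop. I'll back off, rise, and check that the bolt clears the cover.

{"method": "send_rows", "body": {"moves": [{"delta_rot": [0, 0, 0], "linear": [0, 0.7, 0], "fingers": 0}, {"delta_rot": [0, 0, 0], "linear": [0, 0.6, 0], "fingers": 0}, {"delta_rot": [0, 0, 0], "linear": [0, 0, -2], "fingers": 0}, {"delta_rot": [0, 0, 0], "linear": [0, 0, -3], "fingers": 0}, {"delta_rot": [0, 0, 0], "linear": [0, 0, -4], "fingers": 0}, {"delta_rot": [0, 0, 0], "linear": [-4, 0.9, -3], "fingers": 0}, {"delta_rot": [0, 0, 0], "linear": [-5, 1, 0], "fingers": 0}, {"delta_rot": [0, 0, 0], "linear": [-5, 1, 0], "fingers": 0}, {"delta_rot": [0, 0, 0], "linear": [-5, 1, 0], "fingers": 0}, {"delta_rot": [0, 0, 0], "linear": [-5, 1, 0], "fingers": 0}, {"delta_rot": [0, 0, 0], "linear": [0, 0, 0], "fingers": 0}]}}

```text
time_s: 8.12
eef_pos: [454.9, -238.1, 197.8]
tool_rot: [0.815, 0.58, -0.0, -0.001]
ft_force: [0.5, 0.5, 0.2]
opening: -0.1
```

```bash
python3 -c "
from st import *
st()
pic('side','pics/s4.png',(200,380,200,360),3.3)
pic('top','pics/t4.png',(185,275,145,300),5)"
```

```text
t 8.12 tcp [ 454.9 -238.1  197.8] well [np.float64(-194.3), np.float64(17.9)] F [0.5 0.5 0.2] Fwell [np.float64(0.7), np.float64(-0.3)] op -0.1
tool x [0.328 0.945 0.   ] z [-0.001  0.001 -1.   ] q [-0.7   0.43  1.74 -0.    0.97 -1.94]
```

View pics/s4.png

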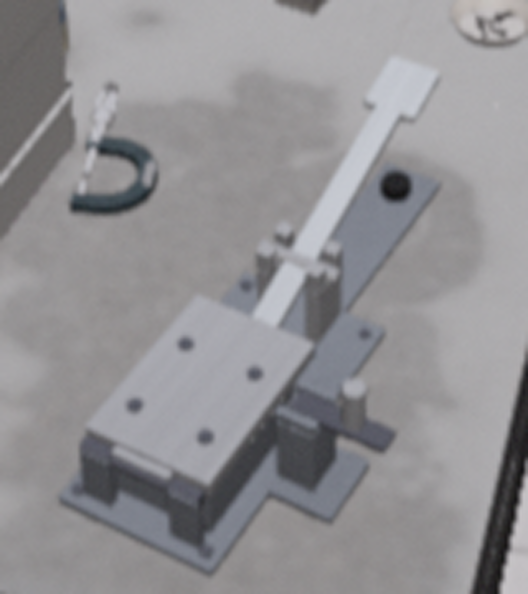

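View pics/t4.png

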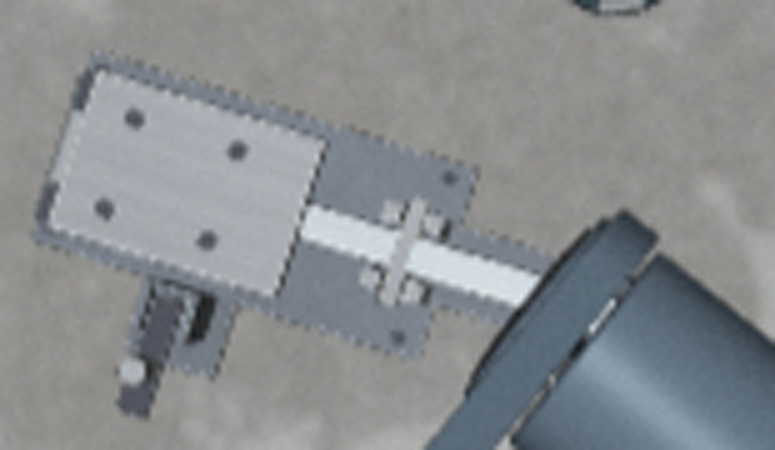

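Both views show the bolt's inner end clear of the cover and the cover shut. Next I centre over the pad and descend to just above it.

{"method": "send_rows", "body": {"moves": [{"delta_rot": [0, 0, 0], "linear": [0, 1.8, 0], "fingers": 0}, {"delta_rot": [0, 0, 0], "linear": [0, 0, 3], "fingers": 0}, {"delta_rot": [0, 0, 0], "linear": [0, 0, 3], "fingers": 0}, {"delta_rot": [0, 0, 0], "linear": [0, 0, 1.4], "fingers": 0}, {"delta_rot": [0, 0, 0], "linear": [0, 0, 0], "fingers": 0}]}}

```text
time_s: 8.85
eef_pos: [472.4, -239.7, 123.5]
tool_rot: [0.813, 0.582, -0.0, -0.002]
ft_force: [0.2, 0.2, 0.7]
opening: 0.1
```

```bash
python3 -c "
from st import *
st()
pic('side','pics/s5.png',(170,350,200,360),3.3)"
```

```text
t 8.85 tcp [ 472.4 -239.7  123.5] well [np.float64(-190.1), np.float64(0.9)] F [0.2 0.2 0.7] Fwell [np.float64(0.3), np.float64(-0.1)] op 0.1
tool x [0.322 0.947 0.001] z [-0.002  0.002 -1.   ] q [-0.68  0.56  1.77  0.    0.82 -1.92]
```

View pics/s5.png

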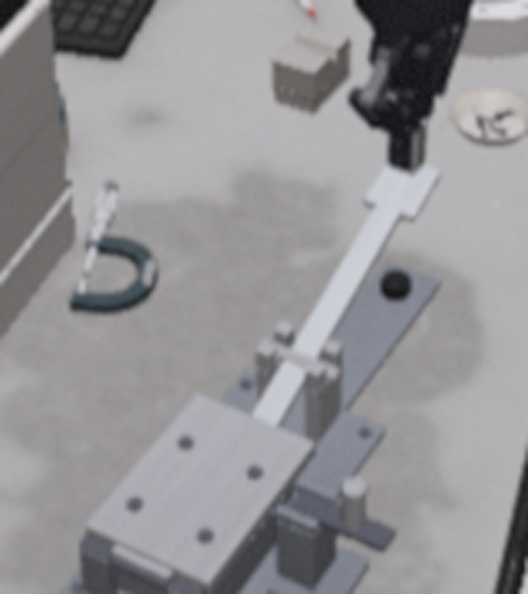

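{"method": "send_rows", "body": {"moves": [{"delta_rot": [0, 0, 0], "linear": [-0.5, 0, 0.6], "fingers": 0}, {"delta_rot": [0, 0, 0], "linear": [0, 0, 0.5], "fingers": 0}, {"delta_rot": [0, 0, 0], "linear": [0, 0, 0.5], "fingers": 0}, {"delta_rot": [0, 0, 0], "linear": [0, 0, 0.5], "fingers": 0}, {"delta_rot": [0, 0, 0], "linear": [-0.1, 0, 0.5], "fingers": 0}, {"delta_rot": [0, 0, 0], "linear": [-0.1, 0, 0.5], "fingers": 0}, {"delta_rot": [0, 0, 0], "linear": [-0.1, 0, 0.5], "fingers": 0}, {"delta_rot": [0, 0, 0], "linear": [-0.1, 0, 0.5], "fingers": 0}, {"delta_rot": [0, 0, 0], "linear": [-0.1, 0, 0.5], "fingers": 0}]}}

```text
time_s: 10.02
eef_pos: [470.3, -252.4, 79.1]
tool_rot: [0.813, 0.582, -0.0, 0.002]
ft_force: [-1.9, -2.8, 5.9]
opening: 0.1
```

```bash
python3 -c "
from st import *
st()
pic('side','pics/s6.png',(170,350,200,360),3.3)"
```

```text
t 10.03 tcp [ 470.3 -252.4   79.1] well [np.float64(-202.8), np.float64(-1.3)] F [-1.9 -2.8  5.9] Fwell [np.float64(-3.2), np.float64(0.9)] op 0.1
tool x [ 0.323  0.946 -0.002] z [ 0.002 -0.003 -1.   ] q [-0.7   0.64  1.79 -0.    0.71 -1.94]
```

View pics/s6.png

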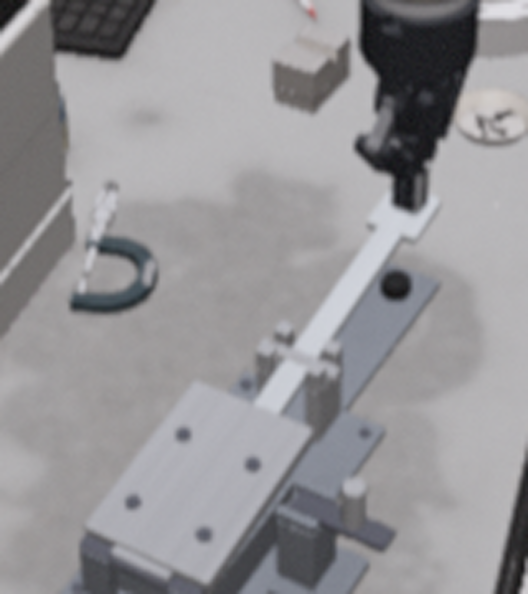

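The lever is turning and the cover's free edge is rising. The tip is still centred on the pad at (408,205). I'll continue down.

{"method": "send_rows", "body": {"moves": [{"delta_rot": [0, 0, 0], "linear": [0, 0, 0.5], "fingers": 0}, {"delta_rot": [0, 0, 0], "linear": [0, 0, 0.5], "fingers": 0}, {"delta_rot": [0, 0, 0], "linear": [0, 0, 0.5], "fingers": 0}, {"delta_rot": [0, 0, 0], "linear": [0, 0, 0.5], "fingers": 0}, {"delta_rot": [0, 0, 0], "linear": [0, 0, 0.5], "fingers": 0}, {"delta_rot": [0, 0, 0], "linear": [0, 0, 0.5], "fingers": 0}, {"delta_rot": [0, 0, 0], "linear": [0, 0, 0.5], "fingers": 0}, {"delta_rot": [0, 0, 0], "linear": [0, 0, 0.4], "fingers": 0}, {"delta_rot": [0, 0, 0], "linear": [0, 0, 0.3], "fingers": 0}, {"delta_rot": [0, 0, 0], "linear": [0, 0, 0], "fingers": 0}]}}

```text
time_s: 11.32
eef_pos: [470.7, -252.1, 37.0]
tool_rot: [0.814, 0.582, 0.0, 0.002]
ft_force: [-0.8, -1.7, 6.3]
opening: -0.2
```

```bash
python3 -c "
from st import *
st()"
```

```text
t 11.32 tcp [ 470.7 -252.1   37. ] well [np.float64(-202.4), np.float64(-1.5)] F [-0.8 -1.7  6.3] Fwell [np.float64(-1.9), np.float64(0.2)] op -0.2
tool x [ 0.324  0.946 -0.002] z [ 0.002 -0.002 -1.   ] q [-0.7   0.71  1.8  -0.    0.62 -1.94]
```

{"method": "send_rows", "body": {"moves": [{"delta_rot": [0, 0, 0], "linear": [0, 0, 0.2], "fingers": 0}, {"delta_rot": [0, 0, 0], "linear": [0, 0, 0.2], "fingers": 0}, {"delta_rot": [0, 0, 0], "linear": [0, 0, 0], "fingers": 0}]}}

```text
time_s: 11.7
eef_pos: [470.7, -251.5, 33.1]
tool_rot: [0.814, 0.581, 0.0, 0.001]
ft_force: [0.3, 0.2, 6.9]
opening: -0.3
```

{"method": "send_rows", "body": {"moves": [{"delta_rot": [0, 0, 0], "linear": [0, 0, 0.2], "fingers": 0}, {"delta_rot": [0, 0, 0], "linear": [0, 0, 0.2], "fingers": 0}, {"delta_rot": [0, 0, 0], "linear": [0, 0, 0], "fingers": 0}]}}

```text
time_s: 12.08
eef_pos: [470.9, -251.4, 32.0]
tool_rot: [0.814, 0.582, 0.001, 0.002]
ft_force: [-4.0, 2.9, 29.9]
opening: 0.2
```

```bash
python3 -c "
from st import *
st()
pic('side','pics/s7.png',(170,350,200,360),3.3)"
```

```text
t 12.07 tcp [ 470.9 -251.4   32. ] well [np.float64(-201.7), np.float64(-1.5)] F [-4.   2.9 29.9] Fwell [np.float64(1.5), np.float64(4.8)] op 0.2
tool x [ 0.324  0.946 -0.001] z [ 0.003 -0.002 -1.   ] q [-0.7   0.72  1.81  0.    0.61 -1.94]
```

View pics/s7.png

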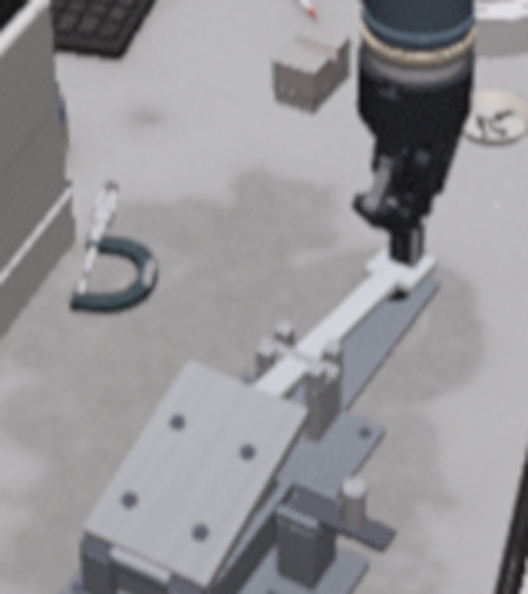

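The lever is on its stop, with the force up sharply to 30 N at z = 32. I'll ease off slightly to keep margin below 40 N.

{"method": "send_rows", "body": {"moves": [{"delta_rot": [0, 0, 0], "linear": [0, 0, -0.15], "fingers": 0}, {"delta_rot": [0, 0, 0], "linear": [0, 0, 0], "fingers": 0}, {"delta_rot": [0, 0, 0], "linear": [0, 0, 0], "fingers": 0}, {"delta_rot": [0, 0, 0], "linear": [0, 0, 0], "fingers": 0}]}}

```text
time_s: 12.62
eef_pos: [470.8, -251.4, 32.3]
tool_rot: [0.814, 0.581, 0.001, 0.002]
ft_force: [-1.6, 2.1, 19.0]
opening: 0.1
```

```bash
python3 -c "
from st import *
st()
pic('side','pics/s8.png',(170,350,200,360),3.3)
for q in('cover_edge','lever_pad','bolt_peg'): print(q,robot.look_for('side',q)[:2])
print('edge expected',proj('side',w2([4,0,96],P)),'shut',proj('side',w2([0,0,58],P)))
for q in('vee_block','micrometer'): print(q,robot.look_for('side',q)[:1])
st()"
```

```text
t 12.62 tcp [ 470.8 -251.4   32.3] well [np.float64(-201.7), np.float64(-1.4)] F [-1.6  2.1 19. ] Fwell [np.float64(1.4), np.float64(2.2)] op 0.1
tool x [ 0.324  0.946 -0.001] z [ 0.003 -0.002 -1.   ] q [-0.7   0.72  1.81  0.    0.61 -1.94]
cover_edge [{'position': [314.8, 261.6], 'confidence': 0.86}, {'position': [325.3, 307.9], 'confidence': 0.57}]
lever_pad [{'position': [263.4, 301.7], 'confidence': 0.77}, {'position': [327.3, 308.8], 'confidence': 0.55}]
bolt_peg [{'position': [326.2, 306.2], 'confidence': 0.57}]
edge expected [[275.88471117 284.20080938]] shut [[277.18315385 296.52670713]]
vee_block [{'position': [189.4, 290.7], 'confidence': 0.76}]
micrometer []
t 12.93 tcp [ 470.8 -251.4   32.3] well [np.float64(-201.7), np.float64(-1.4)] F [-1.8  2.2 19.3] Fwell [np.float64(1.5), np.float64(2.4)] op -0.1
tool x [ 0.324  0.946 -0.001] z [ 0.003 -0.002 -1.   ] q [-0.7   0.72  1.81  0.    0.61 -1.94]
```

View pics/s8.png

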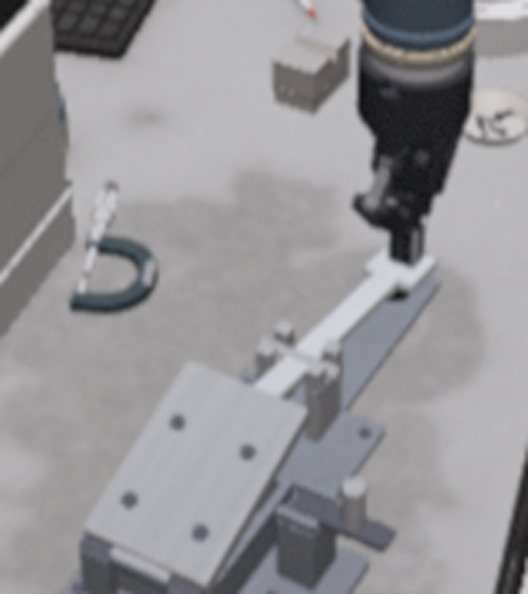

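The view shows the cover raised: its free-edge middle is at pixel (275.6, 286.7), against (275.9, 284.2) expected for fully open. The lever pin is in its saddle, the pad is on the stop, and the bolt is out. The vee block and micrometer look unmoved. I'll hand it in.

```bash
python3 -c "
from st import *
print(robot.sign_off())
st()"
```

```text
the job is handed in; nothing more can be done
None
the job is handed in; nothing more can be done
```

The bolt is pushed off the cover, and the arm is holding the lever fully down with the cover raised. I handed the job in at about 13 s.

- **Bolt:** I pushed the peg with closed fingertips to its end stop, where extra push raised the force to 11 N without moving it. The images put its travel at about 27 mm. That matches 32 mm only if it started about 5 mm out, and I couldn't measure the start independently. Both views showed its inner end clear of the cover.
- **Lever:** I pressed the pad down to the rubber stop at fingertip height 32 mm. The force peaked near 30 N there, and I eased it to a steady 19 N.
- **Cover:** The middle of its free edge was 2.5 pixels lower in the image than expected for fully open, roughly 2–3 mm.
- **Other checks:** The lever pin still sits in its saddle. The bolt stayed out. The vee block read within 1 pixel of its first position. The detector did not report the micrometer in the last picture, but by eye it had not moved.
- **Disagreements:** The detector's results for the bolt peg and cover edge were off, so I used points read by eye and fitted to the well's geometry.

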